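# Lift the hot-block out of the dry bath with its screw-in lifter

## Task

Take the orange-handled lifter from its black stand, put its tip into the mouth in the middle of the aluminium tube block sitting in the dry bath, push it down to its collar and screw it in clockwise the full quarter turn. Then pull the block straight up out of the bath, set it down gently so that it sits flat inside the cooling tray, and let go, leaving the lifter screwed in. Leave the other things on the bench where they are.

Things in the scene. Friction and masses are not known exactly. Their poses are not given: they have to be found in the camera images.
- lifter_grip (a point): Centre of the orange paddle handle (36 mm along x, 12 mm thick along y, 36 mm high) of the lifter, a loose upright steel rod, 106 mm long, 0.16 kg, z up. 88 mm above its pointed tip. Collar, 34 mm in diameter, 51 to 57 mm below this point; its underside rests on the stand, later on the block. Looks the same after a half turn.
- lifter_pin (a point): Centre of the lifter's brass cross pin, 6 mm thick, 24 mm long along the lifter's x (the direction of the paddle's width), 71 mm below lifter_grip, through a 12 mm shank. The last 11 mm below the shank are a cone; the tip is 17 mm below this point.
- stand: Fixed black stand, 64 x 64 x 40 mm high, with a vertical 28 mm round hole in the middle in which the lifter stands at first, hung by its collar. Origin: centre of its underside.
- block: Loose grey aluminium tube block, 62 mm (x) x 84 mm (y) x 50 mm high, about 0.5 kg, with a row of three dark tube wells along each short edge and a thread mouth in the middle of its top. Origin: centre of its underside, z up. At the start it sits in the bath's well, its top flush with the rim, so that it cannot be gripped itself.
- block_mouth (a point): Centre of the mouth in the block's top: 16 mm hole with a slot 11 x 28 mm along x. With its pin along x (either way) the lifter drops in until its collar rests on the top (lifter_grip 57 mm above here). Turned clockwise from above, the pin runs under sloping thread faces to a stop at about 90 degrees (pin along y), with 1 mm axial play; anticlockwise frees it.
- bath: Fixed white dry-bath heater, 85 mm high, from -105 to +65 mm along its x and 80 mm either way along its y. Origin: at bench height on the vertical axis of its well. The well, with blue trim, is 65 mm (x) x 87 mm (y), floor 35 mm and rim 85 mm above the origin; the block's x and y lie along the bath's.
- tray: Fixed open steel cooling tray with a blue mat, outside 114 mm (x) x 136 mm (y) x 18 mm high, inside 104 x 126 mm, floor 5 mm above its origin (centre of its underside).
- reagent: Bystander: reagent bottle with blue cap, 56 mm in diameter, 120 mm high. Origin: centre of its underside.
- jar: Bystander: jar with white lid, 68 mm in diameter, 85 mm high. Origin: centre of its underside.
- tuberack: Bystander: white rack with capped tubes, 70 mm (x) x 110 mm (y), 54 mm high over the caps. Origin: centre of its underside.
- pen: Bystander: white marker pen with black cap, 110 mm long (x), 13 mm thick, lying flat. Origin: under the middle of its length.
Mind the look-alikes: they are no part of the job. What is shaped like the part that bears lifter_grip but white is not meant. Of the things that look like the tray, take the one that is farthest from the robot's base at the start.

How it is judged:
By the outcome, as a careful person would: the job done as asked, in the order asked, and still so for the second after the job is handed in, with the robot touching nothing.
It also fails if it takes over 50 s, if anything falls off the work surface, if the arm or the gripper's body presses on something with over 40 N, if the wrist force passes 120 N, or if a joint passes its speed limit or range.

## Robot

A 6-joint arm with a two-finger parallel gripper is mounted at the origin on the work surface. World frame = base frame: x ahead of the robot, y to its left, z up, the work surface at z = 0. Lengths are in m, angles in rad, forces in N, time in s.
With the tool pointing down it reaches from about 0.3 to 0.775 m from the base axis. Payload 14.6 kg.
Tool frame: the origin (TCP) lies midway between the tips of the shut fingers; the grasp point (between the pads) lies 19 mm behind it (env.hold_point_z is the distance from the TCP to the grasp point, in m); z points along the fingers, y is the direction in which the jaws open and shut (so a half turn about z gives the same grasp; the last joint's range is limited). The gripper opens to 85 mm and grips with 20 to 120 N. Pads are 22 mm wide; open, the fingers measure 114 mm over their backs; the gripper's body (76 mm by 85 mm) begins 54 mm behind the grasp point. The pads swing forward as they close: fully open they stand 13 mm farther back than shut.
Start: joints at [-1.249, 0.3, 1.521, -0, 1.321, -0.067], TCP at [0.208, -0.509, 0.231] pointing down, gripper open.
Joint ranges: [-3.03, 3.03], [-0.79, 2.21], [0.23, 2.52], [-1.04, 4.18], [0, 3.07], [-2.55, 2.55]. Speed limits (rad/s): [2.22, 2.22, 2.57, 3.14, 3.14, 3.14].

## Interface

Orientations are given as a unit quaternion [w, x, y, z].
In Python, from cell import env gives the robot as it stands.
- The arm moves only by the tool servo_tool, never from a script. Its argument "deltas" is a list of rows, each a list of 7 numbers: the shift along the world's x, y, z as a fraction of full scale, then the turn, a rotation vector about the world's x, y, z as a fraction of full scale, then the opening in per cent of the stroke, from 0 (shut) to 100 (fully open). A call has 1 to 8 rows; each row is the pose to reach, as a shift and turn from the pose commanded when the call began; what a row does not reach only later rows make up. Full scale, the value 1, is 20 cm for a shift and pi/2 rad for a turn. A row lasts 1/10 s, in which the tool goes at most 50 mm and 8.59 degrees, less where a joint would pass 70% of its speed; a pose out of reach is approached as far as the arm can. A call with a number of a shift or a turn outside -1 to 1 is refused whole. A call with a gripper value outside its range is refused whole. The fingers move at their own pace and stop on an object; "force" is the grip in N (left out, the last holds). Time passes only in rows, so rows that repeat a pose let the fingers close. It gives the time, the measured TCP pose, the force and the opening at its end, in the units of the state.
- env.read_state(): the state, without advancing time (a new reading comes with each control period).
- env.grab_frame(name): name is "scene" or "top"; returns a dict with "image" (400x640x3 uint8, red, green, blue), "K" (3x3 intrinsics, pixels), "R" (3x3) and "t" (3): a world point X has camera coordinates R X + t. Camera axes: x right, y down, z forward; pixel columns grow to the right and rows downward; lengths in m; the calibration is good to about 2 mm. A picture is of the moment at which its call begins. There is no depth.
- env.sign_off(): hands the job in, once; it reports no verdict.
The state is a dict: "clock": time; "qpos": joint angles; "qvel": joint speeds; "tau": joint torques, N m; "tool_pos": TCP position; "ee_rot": TCP orientation; "contact_force": force on the tool from outside, world axes, zero at the start; "moment": the same for the moment, N m; "gripper_width": opening from 0.0 (shut) to 1.0 (fully open).
Only numpy, scipy, OpenCV 4.12 (cv2) and the standard library are available. Lean on these libraries where they do the work, as an engineer would, in place of code of your own. Each camera call takes 0.05 s, during which the arm holds its last target.

## Working session

There is one attempt and no reset: what is moved stays moved. The work goes in short steps, Python scripts to look and compute and a tool call to move; the robot and the scene stay as the last step left them, time stands still between calls to the robot, and variables do not carry over. Pictures are saved under pics/ and viewed, and the job is handed in when it is done.

Besides the shell and the picture viewer there is one more tool, called after "Call:" by a JSON object that holds its "fn" and its "kwargs", one argument or row to a line. servo_tool: Moves the arm, as the interface text tells. Its arguments: {"type":"object","properties":{"deltas":{"type":"array","items":{"type":"array","items":{"type":"number"}}},"force":{"type":"number"}},"required":["deltas"]}

```bash
mkdir -p pics
python3 - <<'E'
from cell import env
import cv2,pickle
for n in("scene","top"):
    f=env.grab_frame(n); pickle.dump(f,open(f"pics/{n}0.pkl","wb"))
    cv2.imwrite(f"pics/{n}0.png",cv2.cvtColor(f["image"],cv2.COLOR_RGB2BGR)); print(f["K"],f["R"],f["t"])
print(env.read_state(), env.hold_point_z)
E
```

```text
[[408.97492299   0.         319.78648898]
 [  0.         408.97492299 201.49143854]
 [  0.           0.           1.        ]] [[-0.49725494  0.86759789  0.00338075]
 [ 0.72281887  0.41642522 -0.5514734 ]
 [-0.47986498 -0.2717792  -0.83418563]] [ 0.28251208 -0.33892828  1.25595481]
[[475.43077383   0.         318.36633611]
 [  0.         475.43077383 204.66097656]
 [  0.           0.           1.        ]] [[-0.02580308 -0.99965129 -0.00561299]
 [-0.98682916  0.02636827 -0.15960238]
 [ 0.15969473  0.00142083 -0.98716542]] [0.00341339 0.51898444 0.91588945]
{'clock': 0.1, 'qpos': array([-1.24862937e+00,  3.00441875e-01,  1.52152062e+00,  5.67149585e-06,
        1.32069048e+00, -6.65850815e-02]), 'qvel': array([-0.00078013,  0.00011808, -0.00107896,  0.00038348, -0.00153666,
        0.00328393]), 'tau': array([ 3.05764646e-03, -5.44378567e+01, -3.62370372e+01,  4.42017563e-05,
        3.02240405e-03,  6.31871762e-05]), 'tool_pos': array([ 0.20840898, -0.50876098,  0.23076292]), 'ee_rot': array([-5.26190838e-04,  9.81168383e-01,  1.93153623e-01, -6.48411318e-05]), 'contact_force': array([0.03687774, 0.7157136 , 0.03421497]), 'moment': array([0.00772889, 0.00871098, 0.02777484]), 'gripper_width': 0.9988684418407504} 0.0187
```

View pics/scene0.png

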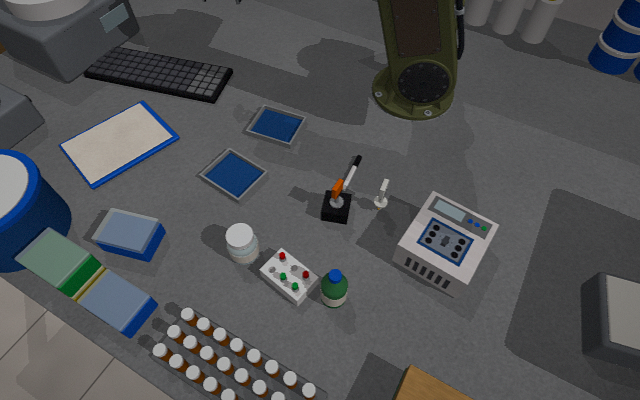

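View pics/top0.png

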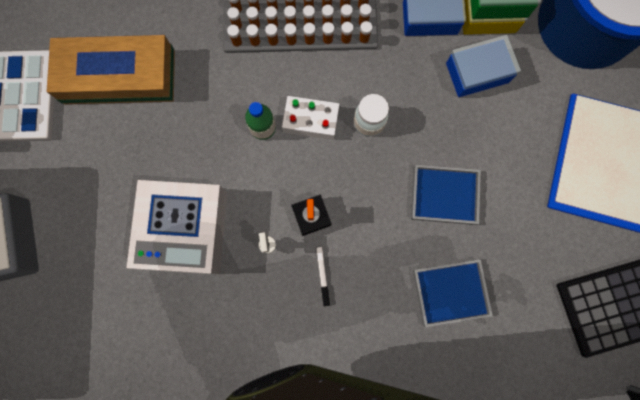

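The scene view shows the orange lifter in the black stand at about (337,195), the bath at (447,240) and two blue trays at (277,125) and (233,174). In the top view the lifter is at (311,210), the bath well at (175,215) and the trays at (447,194) and (453,292); the upper tray is the farther one. Next I'll measure.

```bash
cat > h.py <<'E'
import numpy as np,cv2,pickle
def ld(n): return pickle.load(open(f"pics/{n}.pkl","rb"))
def ray(f,u,v):
    d=np.linalg.solve(f["K"],[u,v,1.]); return -f["R"].T@f["t"], f["R"].T@d
def onz(f,u,v,z):
    o,d=ray(f,u,v); return o+d*(z-o[2])/d[2]
def proj(f,X):
    c=f["R"]@np.array(X)+f["t"]; p=f["K"]@c; return p[:2]/p[2]
def tri(f1,p1,f2,p2):
    o1,d1=ray(f1,*p1);o2,d2=ray(f2,*p2)
    s=np.linalg.lstsq(np.c_[d1,-d2],o2-o1,rcond=None)[0]
    a,b=o1+s[0]*d1,o2+s[1]*d2; return (a+b)/2,np.linalg.norm(a-b)
def blobs(f,lo,hi,amin=20):
    hsv=cv2.cvtColor(f["image"],cv2.COLOR_RGB2HSV); m=cv2.inRange(hsv,lo,hi)
    c,_=cv2.findContours(m,cv2.RETR_EXTERNAL,cv2.CHAIN_APPROX_NONE)
    return [x for x in c if cv2.contourArea(x)>=amin]
def crop(f,x0,y0,x1,y1,s,name):
    im=cv2.resize(f["image"][y0:y1,x0:x1],None,fx=s,fy=s,interpolation=cv2.INTER_CUBIC)
    cv2.imwrite(name,cv2.cvtColor(im,cv2.COLOR_RGB2BGR))
E
python3 - <<'E'
from h import *
S,T=ld("scene0"),ld("top0")
for n,f in(("S",S),("T",T)):
    print(n,"orange")
    for c in blobs(f,(3,150,120),(15,255,255),15): print(cv2.contourArea(c),cv2.minAreaRect(c), onz(f,*cv2.minAreaRect(c)[0],0.108))
    print("blue")
    for c in blobs(f,(100,120,60),(118,255,255),300):
        r=cv2.minAreaRect(c); print(cv2.contourArea(c),r,onz(f,*r[0],0.005).round(4))
crop(T,120,170,230,280,5,"pics/tb.png");crop(T,250,180,340,260,7,"pics/tl.png")
crop(S,390,185,505,300,5,"pics/sb.png");crop(S,310,145,400,230,7,"pics/sl.png")
a=[cv2.resize(cv2.imread("pics/"+x),(390,290)) if 0 else cv2.resize(cv2.imread("pics/"+x),(395,295)) for x in("tb.png","tl.png","sb.png","sl.png")]
cv2.imwrite("pics/m.png",np.vstack([np.hstack(a[:2]),np.hstack(a[2:])]))
E
```

```text
S orange
83.0 ((337.0604553222656, 187.84228515625), (8.274242401123047, 19.006181716918945), 34.99202346801758) [0.50422953 0.00782233 0.108     ]
blue
500.5 ((139.8119659423828, 317.74420166015625), (12.056339263916016, 46.487300872802734), 39.6441764831543) [ 0.9403 -0.2236  0.005 ]
615.0 ((133.97967529296875, 248.0378875732422), (33.494049072265625, 69.23724365234375), 73.21735382080078) [ 0.8248 -0.3511  0.005 ]
1374.5 ((444.9889221191406, 240.70994567871094), (48.3968391418457, 30.62704849243164), 29.577838897705078) [0.4452 0.2699 0.005 ]
1276.5 ((233.576904296875, 173.88461303710938), (46.317466735839844, 34.66876220703125), 33.6900634765625) [ 0.5339 -0.28    0.005 ]
2809.0 ((33.99999237060547, 210.49996948242188), (67.99998474121094, 122.99998474121094), 0.0) [ 0.8708 -0.6378  0.005 ]
936.0 ((276.0177917480469, 124.94305419921875), (45.337799072265625, 25.293720245361328), 17.35402488708496) [ 0.3313 -0.2799  0.005 ]
5244.5 ((118.98715209960938, 141.4781494140625), (56.48204040527344, 107.99528503417969), 59.534454345703125) [ 0.6011 -0.6219  0.005 ]
555.0 ((612.5302734375,
[... 691 characters left out ...]
05005645752) [ 0.5399 -0.278   0.005 ]
1219.5 ((574.7484741210938, 177.54843139648438), (153.8370361328125, 74.67582702636719), 64.31635284423828) [ 0.5682 -0.5512  0.005 ]
580.0 ((476.1466369628906, 82.21321105957031), (69.6990966796875, 37.26261520385742), 17.612577438354492) [ 0.7858 -0.3608  0.005 ]
1082.5 ((105.00553894042969, 62.71038055419922), (20.677051544189453, 56.533058166503906), 88.49256896972656) [0.8543 0.4518 0.005 ]
946.0 ((604.027099609375, 20.337844848632812), (77.409423828125, 20.95097541809082), 27.89727020263672) [ 0.923 -0.656  0.005]
700.5 ((426.7651062011719, 26.028518676757812), (63.743770599365234, 32.375694274902344), 22.328657150268555) [ 0.9208 -0.2616  0.005 ]
```

View pics/tb.png

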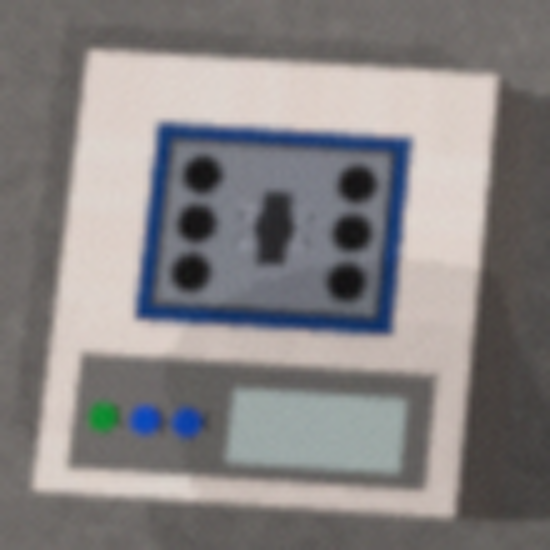

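View pics/tl.png

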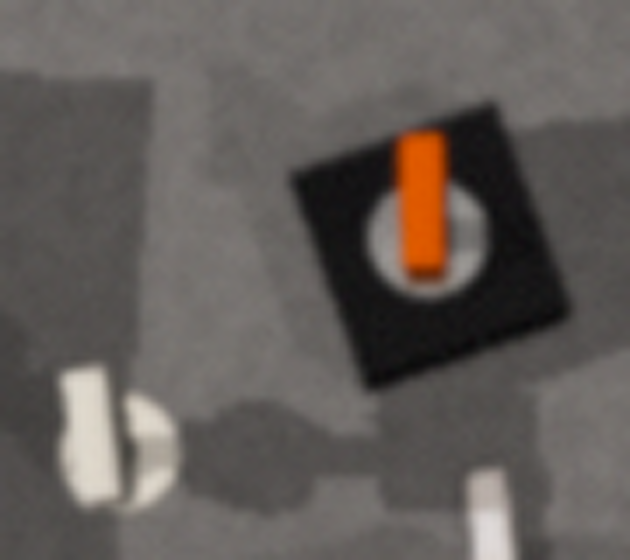

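View pics/sb.png

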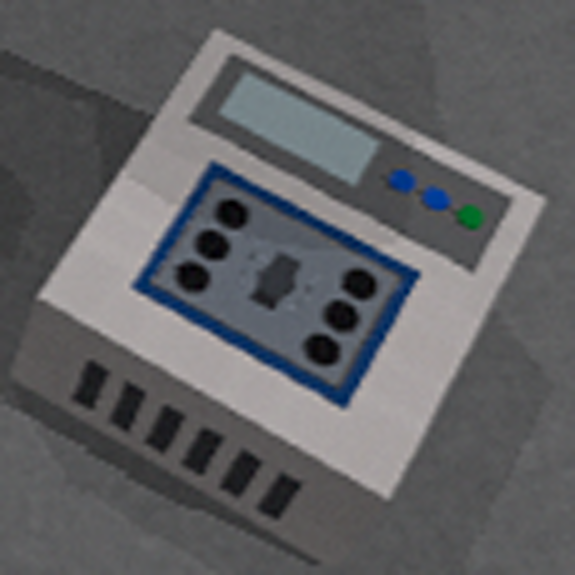

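View pics/sl.png

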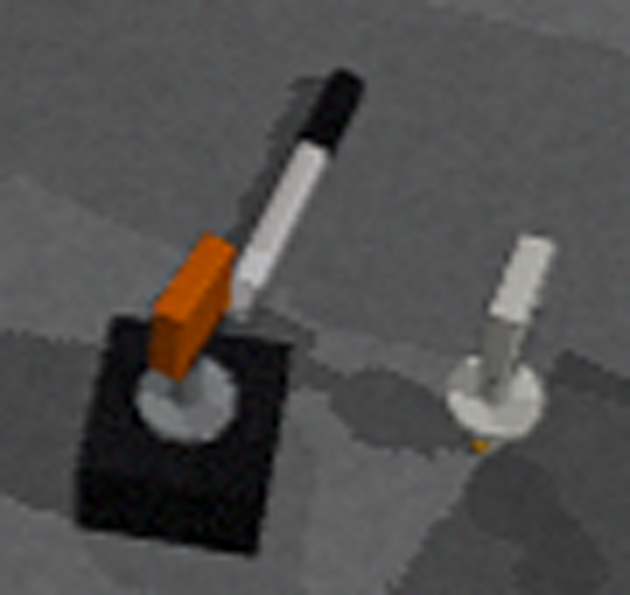

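Run:
```python
from h import *
S,T=ld("scene0"),ld("top0")
for n,f in(("S",S),("T",T)): print(n,"cam",(-f["R"].T@f["t"]).round(3))
# wells
def wells(f,box,th):
    x0,y0,x1,y1=box;g=cv2.cvtColor(f["image"],cv2.COLOR_RGB2GRAY)[y0:y1,x0:x1]
    g=cv2.resize(g,None,fx=6,fy=6,interpolation=cv2.INTER_CUBIC)
    c,_=cv2.findContours((g<th).astype(np.uint8),cv2.RETR_EXTERNAL,cv2.CHAIN_APPROX_NONE)
    o=[]
    for k in c:
        a=cv2.contourArea(k)/36
        if a<8: continue
        m=cv2.moments(k); o.append(((m['m10']/m['m00']+.5)/6-.5+x0,(m['m01']/m['m00']+.5)/6-.5+y0,a))
    return o
for n,f,b in(("T",T,(150,197,202,235)),("S",S,(420,220,472,265))):
  for th in (50,60):
    print(n,th)
    for o in wells(f,b,th): print(np.round(o,2),onz(f,o[0],o[1],.085).round(4))
# blue trim ring of bath: outer quad centre at z=.085; trays inside
for n,f,b in(("T",T,(174,215)),("S",S,(445,240))):
  for c in blobs(f,(100,120,60),(118,255,255),900):
    r=cv2.minAreaRect(c)
    if np.hypot(r[0][0]-b[0],r[0][1]-b[1])<15:
        p=cv2.approxPolyDP(cv2.convexHull(c),4,True)[:,0].astype(float); P=np.array([onz(f,*q,.085) for q in p]); print(n,p.tolist(),P.round(4).tolist())
  for c in blobs(f,(100,120,60),(118,255,255),900):
    r=cv2.minAreaRect(c); z=.005
    for t in((445.8,194.2),(452,292),(233.5,173.9),(276,125)):
      if np.hypot(r[0][0]-t[0],r[0][1]-t[1])<2:
        p=cv2.approxPolyDP(cv2.convexHull(c),4,True)[:,0]; P=np.array([onz(f,*q,.005) for q in p]); print("tray",n,P.round(4)[:,:2].tolist(),P.mean(0).round(4))
```

```text
S cam [0.988 0.237 0.86 ]
T cam [ 0.366 -0.012  0.987]
T 50
[188.82 226.05  30.86] [0.4771 0.2383 0.085 ]
[157.73 224.06  28.53] [0.4825 0.2979 0.085 ]
[189.94 216.17  28.64] [0.4961 0.2365 0.085 ]
[158.87 214.21  28.32] [0.5015 0.2962 0.085 ]
[174.39 215.33  44.56] [0.4985 0.2663 0.085 ]
[190.95 206.39  27.17] [0.5151 0.2348 0.085 ]
[159.99 204.49  27.29] [0.5204 0.2946 0.085 ]
T 60
[188.82 226.05  36.44] [0.4771 0.2383 0.085 ]
[157.72 224.05  33.5 ] [0.4825 0.2979 0.085 ]
[189.94 216.17  33.29] [0.4961 0.2365 0.085 ]
[158.87 214.21  32.86] [0.5015 0.2962 0.085 ]
[174.38 215.24  57.53] [0.4987 0.2664 0.085 ]
[190.96 206.38  32.17] [0.5151 0.2348 0.085 ]
[160.   204.47  32.32] [0.5204 0.2946 0.085 ]
[183.07 227.11 102.04] [0.4754 0.2492 0.085 ]
S 50
[453.98 254.49  31.28] [0.5176 0.2946 0.085 ]
[457.79 247.81  29.99] [0.4986 0.2963 0.085 ]
[442.65 244.05  11.24] [0.5061 0.2654 0.085 ]
[461.47 241.35  29.46] [0.4799 0.298  0.085 ]
[428.06 239.95  28.33] [0.5124 0.2348 0.085 ]
[432.   233.6   28.36] [0.4935 0.2365 0.085 ]
[435.94 227.31  28.  ] [0.4745 0.2382 0.085 ]
[446.73 242.78 199
[... 513 characters left out ...]
 [[0.5374, 0.3105, 0.085], [0.531, 0.2176, 0.085], [0.4595, 0.2224, 0.085], [0.4677, 0.316, 0.085]]
tray T [[0.3932, -0.3296], [0.2968, -0.3421], [0.2802, -0.2242], [0.378, -0.212]] [ 0.337 -0.277  0.005]
tray T [[0.5934, -0.2227], [0.5837, -0.3404], [0.4861, -0.3307], [0.4976, -0.2129]] [ 0.5402 -0.2766  0.005 ]
S [[432.0, 218.0], [473.0, 239.0], [459.0, 265.0], [417.0, 242.0]] [[0.4564, 0.222, 0.085], [0.4621, 0.3176, 0.085], [0.5353, 0.3118, 0.085], [0.5288, 0.2162, 0.085]]
tray S [[0.4825, -0.3333], [0.4916, -0.219], [0.5851, -0.2284], [0.5742, -0.3425]] [ 0.5334 -0.2808  0.005 ]
tray S [[0.2937, -0.3432], [0.2789, -0.2283], [0.3644, -0.2153], [0.3831, -0.3305]] [ 0.33   -0.2793  0.005 ]
```

Run:
```python
from h import *
S,T=ld("scene0"),ld("top0")
im=T["image"]
print("T R,G rows 194..224"); 
for v in range(196,222): print(v,[tuple(im[v,u][:2]) for u in range(304,318)])
crop(S,322,170,352,215,16,"pics/sl2.png")
crop(T,296,190,326,226,16,"pics/tl2.png")
```

```text
T R,G rows 194..224
196 [(np.uint8(103), np.uint8(99)), (np.uint8(103), np.uint8(100)), (np.uint8(107), np.uint8(103)), (np.uint8(103), np.uint8(100)), (np.uint8(103), np.uint8(102)), (np.uint8(102), np.uint8(98)), (np.uint8(98), np.uint8(94)), (np.uint8(91), np.uint8(88)), (np.uint8(86), np.uint8(84)), (np.uint8(75), np.uint8(72)), (np.uint8(67), np.uint8(65)), (np.uint8(54), np.uint8(51)), (np.uint8(42), np.uint8(41)), (np.uint8(37), np.uint8(37))]
197 [(np.uint8(101), np.uint8(99)), (np.uint8(101), np.uint8(97)), (np.uint8(101), np.uint8(98)), (np.uint8(101), np.uint8(96)), (np.uint8(100), np.uint8(95)), (np.uint8(93), np.uint8(88)), (np.uint8(81), np.uint8(77)), (np.uint8(67), np.uint8(63)), (np.uint8(58), np.uint8(53)), (np.uint8(44), np.uint8(42)), (np.uint8(36), np.uint8(36)), (np.uint8(28), np.uint8(27)), (np.uint8(24), np.uint8(22)), (np.uint8(23), np.uint8(22))]
198 [(np.uint8(100), np.uint8(97)), (np.uint8(97), np.uint8(95)), (np.uint8(98), np.uint8(90)), (np.uint8(105), np.uint8(86)), (np.uint8(107), np.uint8(75)), (np.uint8(103), np.uint8(67)), (np.uint8(99), np.uint8(55
[... 9624 characters left out ...]
 np.uint8(89)), (np.uint8(118), np.uint8(88)), (np.uint8(120), np.uint8(90)), (np.uint8(120), np.uint8(92)), (np.uint8(125), np.uint8(106)), (np.uint8(133), np.uint8(124)), (np.uint8(118), np.uint8(115)), (np.uint8(87), np.uint8(84)), (np.uint8(48), np.uint8(46))]
221 [(np.uint8(24), np.uint8(24)), (np.uint8(38), np.uint8(36)), (np.uint8(62), np.uint8(61)), (np.uint8(89), np.uint8(84)), (np.uint8(103), np.uint8(93)), (np.uint8(117), np.uint8(106)), (np.uint8(127), np.uint8(115)), (np.uint8(125), np.uint8(114)), (np.uint8(122), np.uint8(110)), (np.uint8(107), np.uint8(100)), (np.uint8(93), np.uint8(91)), (np.uint8(73), np.uint8(71)), (np.uint8(42), np.uint8(41)), (np.uint8(24), np.uint8(24))]
```

View pics/sl2.png

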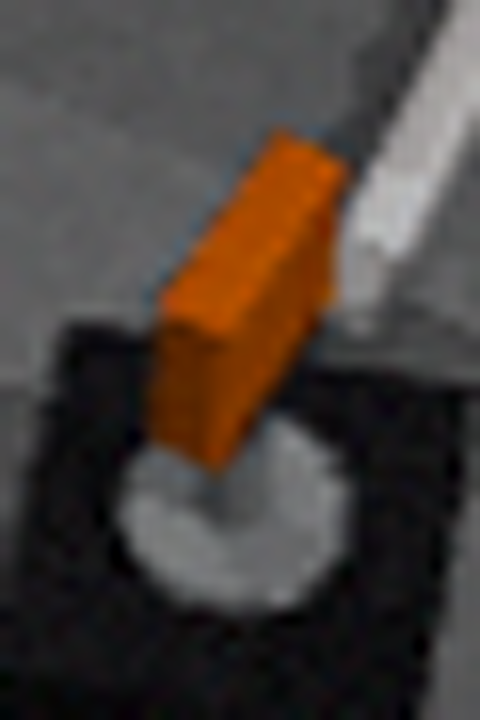

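View pics/tl2.png

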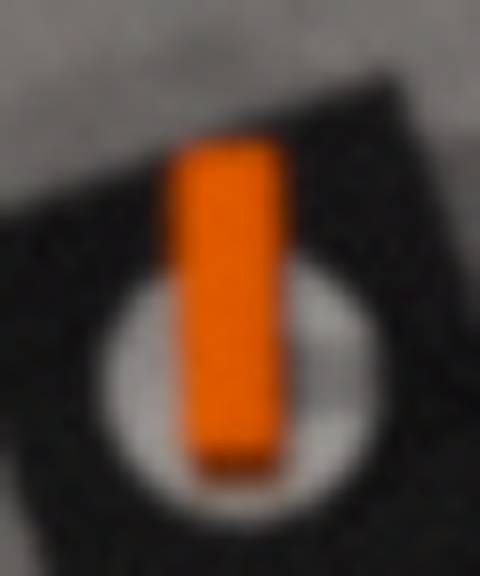

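Run:
```python
from h import *
S,T=ld("scene0"),ld("top0")
pt=(309.93,208.1); ps=(256/16+322-.5,232/16+170-.5)
print("tri",tri(T,pt,S,ps)); print("T@.115",onz(T,*pt,.115),"S@.115",onz(S,*ps,.115))
a=onz(T,309.72,199,.115);b=onz(T,310.15,217,.115);print("yaw T",np.degrees(np.arctan2(a[1]-b[1],a[0]-b[0])),np.linalg.norm(a-b))
c=[onz(S,x/16+321.5,y/16+169.5,.115) for x,y in((278,128),(348,170),(232,335),(165,295))]
p=(c[2]+c[3])/2-(c[0]+c[1])/2;print("yaw S",np.degrees(np.arctan2(p[1],p[0])),np.linalg.norm(p))
# collar centre (z=.046): top view collar approx
print("collar T",onz(T,296+242/16-.5,190+388/16-.5,.046),"S",onz(S,322+235/16-.5,170+505/16-.5,.046))
# block mouth triangulated from well centroids
wt=np.mean([(188.82,226.05),(157.73,224.06),(189.94,216.17),(158.87,214.21),(190.95,206.39),(159.99,204.49)],0)
ws=np.mean([(453.98,254.49),(457.79,247.81),(461.47,241.35),(428.06,239.95),(432,233.6),(435.94,227.31)],0)
print("mouth",tri(T,wt,S,ws),onz(T,*wt,.085),onz(S,*ws,.085))
for n,u in(("white",(265,242)),("jar",(371,110)),("reag",(257,108)),("rack",(311,115)),("pen",(322,275))): print(n,onz(T,*u,.06).round(3))
```

```text
tri (array([0.50047488, 0.00593146, 0.11707067]), np.float64(0.0010205849865210813))
T@.115 [0.50099099 0.00550018 0.115     ] S@.115 [0.49893602 0.00576619 0.115     ]
yaw T 0.0360877407078297 0.03381669863208041
yaw S -0.38919024968788835 0.033332394746175345
collar T [0.50021327 0.00572481 0.046     ] S [0.49938233 0.00554476 0.046     ]
mouth (array([0.49818626, 0.266092  , 0.08767672]), np.float64(0.0011264400265541858)) [0.49873942 0.26635853 0.085     ] [0.49622362 0.26671566 0.085     ]
white [0.445 0.096 0.06 ]
jar [ 0.709 -0.123  0.06 ]
reag [0.719 0.11  0.06 ]
rack [ 0.701 -0.     0.06 ]
pen [ 0.378 -0.014  0.06 ]
```

Call:
{"fn": "servo_tool", "kwargs": {
  "deltas": [
    [0.486,0.8575,0,0,0,0.5833,60],
    [0.486,0.8575,0,0,0,0.5833,60],
    [0.486,0.8575,0,0,0,0.5833,60],
    [0.486,0.8575,0,0,0,0.5833,60],
    [0.486,0.8575,0,0,0,0.5833,60],
    [0.486,0.8575,0,0,0,0.5833,60],
    [0.486,0.8575,0,0,0,0.5833,60]
  ]
}}

```text
clock: 0.8
tool_pos: [0.3058, -0.3371, 0.2312]
ee_rot: [-0.0, 0.793, 0.609, -0.0]
contact_force: [-0.5, 0.1, -0.2]
gripper_width: 0.598
```

Call:
{"fn": "servo_tool", "kwargs": {
  "deltas": [
    [0.486,0.8575,0,0,0,0.5833,60],
    [0.486,0.8575,0,0,0,0.5833,60],
    [0.486,0.8575,0,0,0,0.5833,60],
    [0.486,0.8575,0,0,0,0.5833,60],
    [0.486,0.8575,0,0,0,0.5833,60],
    [0.486,0.8575,0,0,0,0.5833,60],
    [0.486,0.8575,0,0,0,0.5833,60]
  ]
}}

```text
clock: 1.5
tool_pos: [0.4029, -0.1658, 0.2311]
ee_rot: [-0.0, 0.444, 0.896, 0.0]
contact_force: [0.6, 0.3, -0.5]
gripper_width: 0.604
```

Call:
{"fn": "servo_tool", "kwargs": {
  "deltas": [
    [0.486,0.8575,0,0,0,0.5833,60],
    [0.486,0.8575,0,0,0,0.5833,60],
    [0.486,0.8575,0,0,0,0.5833,60],
    [0.486,0.8575,0,0,0,0.5833,60],
    [0.486,0.8575,0,0,0,0.5833,60],
    [0.486,0.8575,0,0,0,0.5833,60],
    [0.486,0.8575,0,0,0,0.5833,60],
    [0.486,0.8575,0,0,0,0.5833,60]
  ]
}}

```text
clock: 2.3
tool_pos: [0.5, 0.005, 0.2312]
ee_rot: [-0.0, 0.006, 1.0, 0.0]
contact_force: [0.3, -0.7, 0.7]
gripper_width: 0.603
```

Call:
{"fn": "servo_tool", "kwargs": {
  "deltas": [
    [0,0.003,-0.25,0,0,0,60],
    [0,0.003,-0.5,0,0,0.005,60],
    [0,0.003,-0.65,0,0,0.005,60],
    [0,0.003,-0.76,0,0,0.005,60],
    [0,0.003,-0.76,0,0,0.005,60],
    [0,0.003,-0.76,0,0,0.005,40]
  ],
  "force": 40
}}

```text
clock: 2.9
tool_pos: [0.5003, 0.0058, 0.08]
ee_rot: [0.0, 0.0, 1.0, -0.0]
contact_force: [0.1, -0.6, 0.1]
gripper_width: 0.445
```

```bash
cat > snap.py <<'E'
import sys,pickle
from cell import env
from h import *
def snap(tag,cs=("scene","top")):
    o=[]
    for n in cs:
        f=env.grab_frame(n); pickle.dump(f,open(f"pics/{n}{tag}.pkl","wb")); o.append(f)
    return o
E
python3 - <<'E'
from snap import *
S,T=snap("1")
crop(S,300,130,390,220,6,"pics/a.png");crop(T,265,165,355,255,6,"pics/b.png")
cv2.imwrite("pics/m1.png",cv2.resize(np.hstack([cv2.imread("pics/a.png"),cv2.imread("pics/b.png")]),(800,400)))
E
```

```text
(no output)
```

View pics/m1.png

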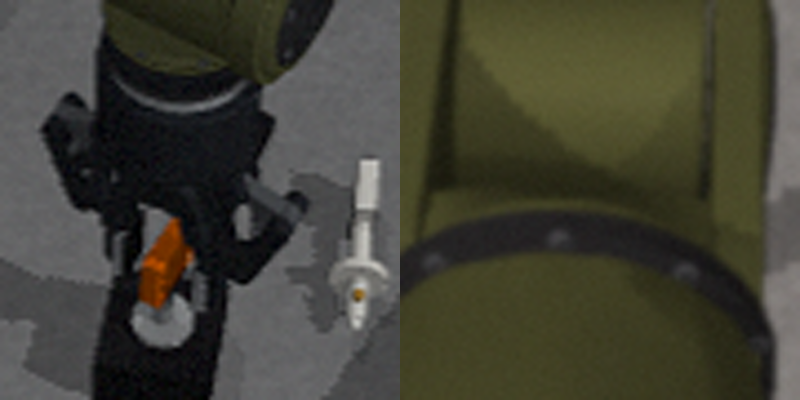

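The orange paddle sits between the jaws at about (165,265) in the left half, and the arm blocks the top view. I'll close the gripper and lift.

Call:
{"fn": "servo_tool", "kwargs": {
  "deltas": [
    [0,0,0,0,0,0,10],
    [0,0,0,0,0,0,0],
    [0,0,0,0,0,0,0],
    [0,0,0,0,0,0,0],
    [0,0,0,0,0,0,0],
    [0,0,0,0,0,0,0]
  ],
  "force": 80
}}

```text
clock: 3.6
tool_pos: [0.5006, 0.0061, 0.0803]
ee_rot: [0.001, -0.002, 1.0, -0.0]
contact_force: [-1.0, -0.8, 7.1]
gripper_width: 0.129
```

Call:
{"fn": "servo_tool", "kwargs": {
  "deltas": [
    [0,0,0.05,0,0,0,0],
    [0,0,0.15,0,0,0,0],
    [0,0,0.35,0,0,0,0],
    [0,0,0.55,0,0,0,0],
    [0,0,0.65,0,0,0,0],
    [0,0,0.65,0,0,0,0],
    [0,0,0.65,0,0,0,0]
  ],
  "force": 80
}}

```text
clock: 4.3
tool_pos: [0.4998, 0.0062, 0.209]
ee_rot: [-0.0, -0.002, 1.0, -0.0]
contact_force: [-0.2, -0.1, -2.1]
gripper_width: 0.128
```

Run:
```python
from snap import *
S,T=snap("2"); s=env.read_state(); print(s)
crop(S,290,80,400,220,5,"pics/a2.png");crop(T,265,165,355,255,6,"pics/b2.png")
```

```text
{'clock': 4.4, 'qpos': array([-6.09225827e-02,  2.10119737e-01,  1.68970546e+00,  1.13919483e-06,
        1.24412907e+00, -1.63543641e+00]), 'qvel': array([ 1.84643748e-03,  6.11964496e-03, -2.94693194e-03, -1.01519528e-05,
        7.99620690e-04,  4.44224472e-04]), 'tau': array([ 2.42895819e-02, -4.97291493e+01, -3.62868655e+01, -1.96032688e-04,
        1.38400850e-02,  2.67166419e-03]), 'tool_pos': array([0.49948321, 0.00620078, 0.20796677]), 'ee_rot': array([-1.17844870e-03, -1.85856308e-03,  9.99997576e-01,  7.46222593e-05]), 'contact_force': array([-0.24160367,  0.05358463, -1.4435601 ]), 'moment': array([ 0.01766223, -0.01735224,  0.01611067]), 'gripper_width': 0.13134047325394585}
```

View pics/a2.png

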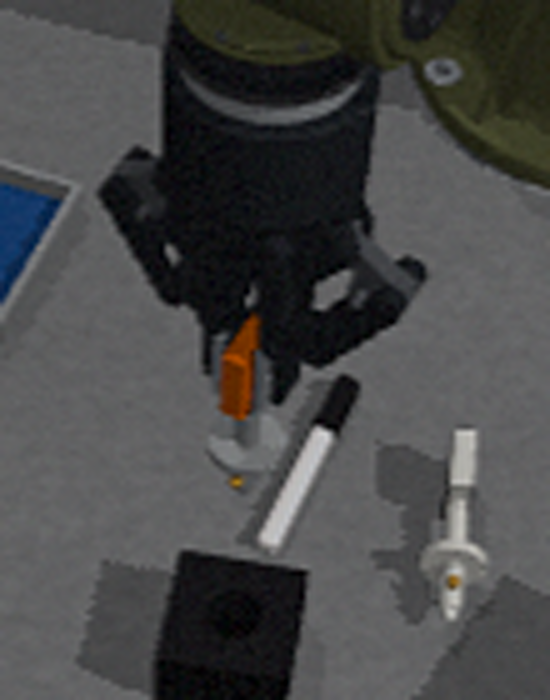

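Run:
```python
from snap import *
S=ld("scene2")
x,y=.4995,.0062
for z in (.2247,):
  for n,P in dict(pinend=(x+.012,y,z-.071),tip=(x,y,z-.088),front_top=(x+.018,y,z+.018),front_bot=(x+.018,y,z-.018),collar=(x,y,z-.051)).items():
    print(n,proj(S,P).round(2), ((proj(S,P)+.5-[290,80])*5).round(0))
for c in blobs(S,(3,150,80),(30,255,255),3):
    m=cv2.moments(c);p=(m['m10']/m['m00'],m['m01']/m['m00']); print(cv2.contourArea(c),p,cv2.boundingRect(c))
# sensitivity: mm per px in x at pin plane
print(proj(S,(x+.022,y,.1537))-proj(S,(x+.012,y,.1537)), proj(S,(x+.012,y,.1637))-proj(S,(x+.012,y,.1537)))
# mouth offset in same camera at robot coordinates
print("mouth S",onz(S,*np.mean([(453.98,254.49),(457.79,247.81),(461.47,241.35),(428.06,239.95),(432,233.6),(435.94,227.31)],0),.085))
```

```text
pinend [335.61 177.63] [231. 491.]
tip [337.94 178.47] [242. 495.]
front_top [335.76 152.56] [231. 365.]
front_bot [335.12 164.06] [228. 423.]
collar [338.64 168.06] [246. 443.]
4.0 (216.70833333333331, 391.75) (215, 389, 5, 5)
3.0 (246.66666666666666, 383.4444444444444) (244, 382, 5, 4)
9.0 (199.16666666666666, 380.27777777777777) (196, 377, 6, 6)
7.0 (275.8333333333333, 374.5238095238095) (273, 372, 6, 5)
6.0 (229.88888888888889, 371.25) (225, 368, 8, 7)
15.5 (182.39784946236557, 368.2365591397849) (180, 366, 7, 6)
12.0 (258.125, 363.5416666666667) (256, 361, 5, 6)
13.5 (212.45679012345678, 360.45679012345676) (210, 358, 6, 6)
9.5 (165.71929824561403, 357.280701754386) (163, 355, 7, 6)
15.5 (241.37634408602148, 352.4193548387097) (239, 349, 6, 7)
15.0 (195.9111111111111, 349.5777777777777) (193, 346, 7, 7)
24.5 (224.6598639455782, 342.00680272108843) (221, 339, 8, 7)
18.5 (179.6936936936937, 338.6216216216216) (177, 335, 6, 8)
23.0 (208.7173913043478, 331.54347826086956) (206, 328, 6, 8)
26.5 (193.00628930817606, 321.76729559748424) (190, 318, 7, 8)
31.0 (88.23655913978493, 285.43010752688167) (74, 268, 31, 34)
77.0 (337.0995670995671, 154.26190476190476) (334, 143, 8, 21)
[-2.23534756  3.24458698] [ 0.167151   -2.81390715]
mouth S [0.49622362 0.26671566 0.085     ]
```

Run:
```python
from snap import *
S=ld("scene2")
crop(S,325,140,350,182,16,"pics/c2.png")
print("S0",onz(S,333.4,193.4,.097)-[.018,0,0])
for z in(.2247,.2267): print("S2",z,onz(S,336.7,156.4,z)-[.018,0,0])
print(env.read_state()["tool_pos"])
```

```text
S0 [0.49686471 0.00464085 0.097     ]
S2 0.2247 [0.49364515 0.00589634 0.2247    ]
S2 0.2267 [0.49514565 0.00662525 0.2267    ]
[0.49948321 0.00620078 0.20796677]
```

View pics/c2.png

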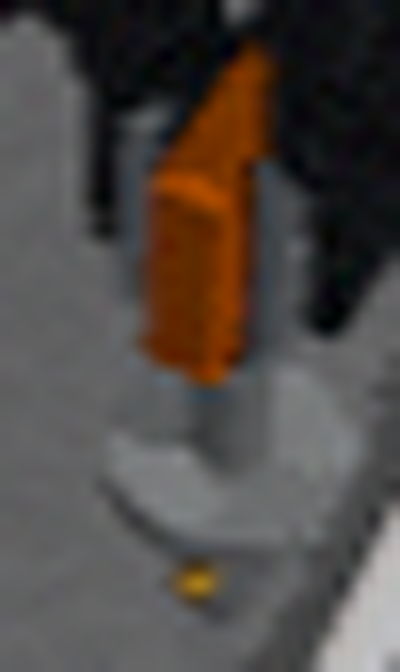

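Call:
{"fn": "servo_tool", "kwargs": {
  "deltas": [
    [-0.004,0.1,0,0,0,-0.01,0],
    [-0.004,0.3,0,0,0,-0.03,0],
    [-0.005,0.5,0,0,0,-0.05,0],
    [-0.006,0.65,0,0,0,-0.06,0],
    [-0.006,0.75,0,0,0,-0.06,0],
    [-0.006,0.8,0,0,0,-0.06,0]
  ]
}}

```text
clock: 5.0
tool_pos: [0.4983, 0.1676, 0.208]
ee_rot: [-0.001, 0.044, 0.999, -0.0]
contact_force: [-0.4, 0.4, -1.5]
gripper_width: 0.131
```

Call:
{"fn": "servo_tool", "kwargs": {
  "deltas": [
    [-0.002,0.15,0,0,0,0,0],
    [-0.002,0.3,0,0,0,0,0],
    [-0.003,0.42,0,0,0,0,0],
    [-0.003,0.5,-0.05,0,0,0,0],
    [-0.003,0.5,-0.12,0,0,0,0],
    [-0.003,0.5,-0.17,0,0,0,0],
    [-0.003,0.5,-0.17,0,0,0,0],
    [-0.003,0.5,-0.17,0,0,0,0]
  ]
}}

```text
clock: 5.8
tool_pos: [0.4985, 0.2653, 0.1751]
ee_rot: [-0.0, 0.046, 0.999, -0.0]
contact_force: [0.5, 0.7, -1.3]
gripper_width: 0.129
```

Run:
```python
from snap import *
S,T=snap("3"); s=env.read_state(); print(s["tool_pos"],s["ee_rot"],s["contact_force"],s["qpos"])
crop(S,410,175,480,270,8,"pics/a3.png");crop(T,120,150,240,260,6,"pics/b3.png")
```

```text
[0.49865703 0.26568842 0.17581365] [3.98289173e-04 4.55917143e-02 9.98960061e-01 1.81947216e-04] [ 0.77153772 -0.07973916 -1.73286954] [ 4.24742401e-01  3.82551996e-01  1.54380369e+00 -3.90854995e-05
  1.21436197e+00 -1.05482525e+00]
```

View pics/a3.png

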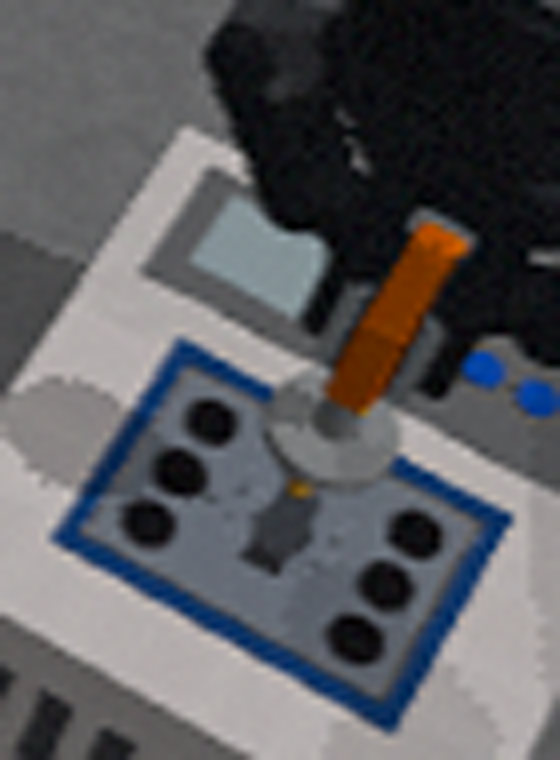

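View pics/b3.png

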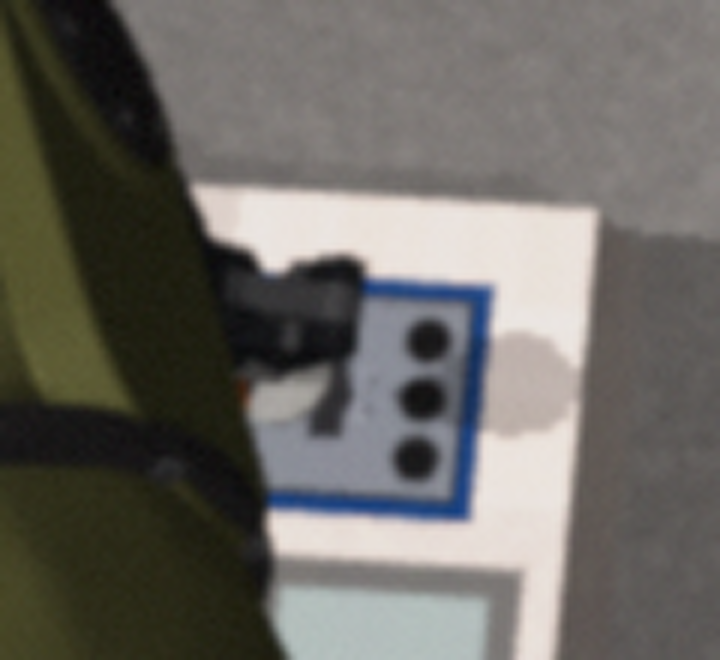

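The collar hangs above the mouth, with the pin end at (301,489) and the mouth at (283,525) in the crop. Next I'll work out the offset in scene-camera coordinates.

Run:
```python
from snap import *
S=ld("scene3")
g=np.radians(-5.2);ux=np.array([np.cos(g),np.sin(g),0])
tp=np.array([.49866,.26569,0]);gz=.1758+.0167
def pr(n,P): print(n,((proj(S,P)+.5-[410,175])*8).round(1))
for dx,dy in((0,0),(-.002,0),(-.004,0),(0,.002),(0,-.002)):
    o=tp+[dx,dy,0]; print(dx,dy)
    pr("pin",o+.0105*ux+[0,0,gz-.070]); pr("collar",o+[0,0,gz-.051]); pr("ftop",o+.018*ux+[0,0,gz+.018]);pr("fbot",o+.018*ux+[0,0,gz-.018])
for c in blobs(S,(15,120,100),(30,255,255),2):
    m=cv2.moments(c);p=np.array((m['m10']/m['m00'],m['m01']/m['m00'])); 
    if 430<p[0]<460: print("brass",p,(p+.5-[410,175])*8)
# collar ellipse radius check
th=np.linspace(0,6.28,200); q=np.array([(proj(S,tp+[.017*np.cos(t),.017*np.sin(t),gz-.051])+.5-[410,175])*8 for t in th]); print(q.min(0),q.max(0))
q=np.array([(proj(S,tp+[.017*np.cos(t),.017*np.sin(t),gz-.057])+.5-[410,175])*8 for t in th]); print(q.min(0),q.max(0))
crop(S,432,195,467,245,16,"pics/c3.png")
```

```text
0 0
pin [295.9 496.3]
collar [333.6 430.2]
ftop [381.  337.8]
fbot [338.7 415.4]
-0.002 0
pin [298.6 490.3]
collar [336.3 424.2]
ftop [383.9 331.5]
fbot [341.6 409.1]
-0.004 0
pin [301.3 484.4]
collar [339.  418.3]
ftop [386.7 325.1]
fbot [344.4 402.9]
0 0.002
pin [303.3 499.7]
collar [341.1 433.6]
ftop [389.2 341.5]
fbot [346.7 418.9]
0 -0.002
pin [288.4 492.8]
collar [326.  426.8]
ftop [372.7 334.2]
fbot [330.8 411.8]
[265.4132071  372.27251102] [401.99521613 489.42989156]
[259.4249486  384.21752239] [395.1601031  500.93400868]
```

View pics/c3.png

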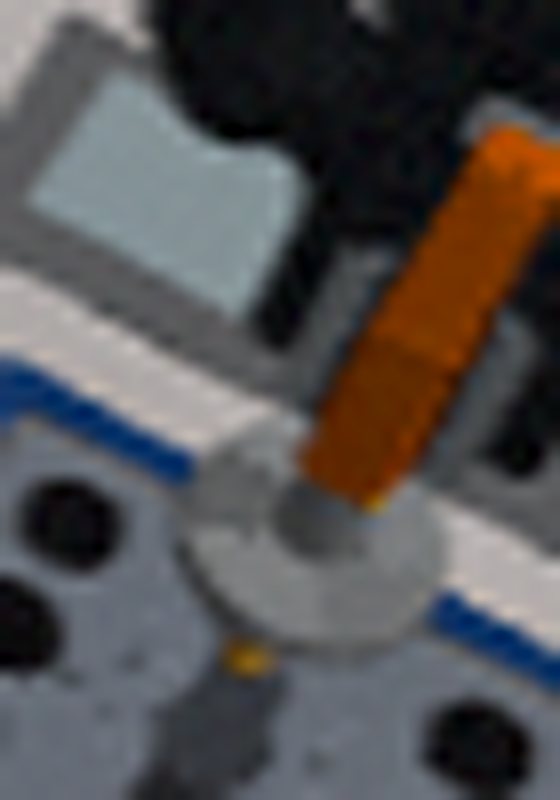

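Call:
{"fn": "servo_tool", "kwargs": {
  "deltas": [
    [0,0.004,-0.03,0,0,0,0],
    [0,0.004,-0.06,0,0,0,0],
    [0,0.004,-0.085,0,0,0,0],
    [0,0.004,-0.085,0,0,0,0]
  ]
}}

```text
clock: 6.3
tool_pos: [0.4979, 0.2668, 0.1573]
ee_rot: [-0.001, 0.045, 0.999, -0.0]
contact_force: [0.2, -0.2, -1.6]
gripper_width: 0.128
```

Run:
```python
from snap import *
S,T=snap("4"); s=env.read_state(); print(s["tool_pos"],s["contact_force"])
crop(S,425,200,475,255,12,"pics/a4.png");crop(T,160,190,200,240,12,"pics/b4.png")
```

```text
[0.49827225 0.26696422 0.15817106] [ 0.23416459  0.14406151 -0.59858071]
```

View pics/a4.png

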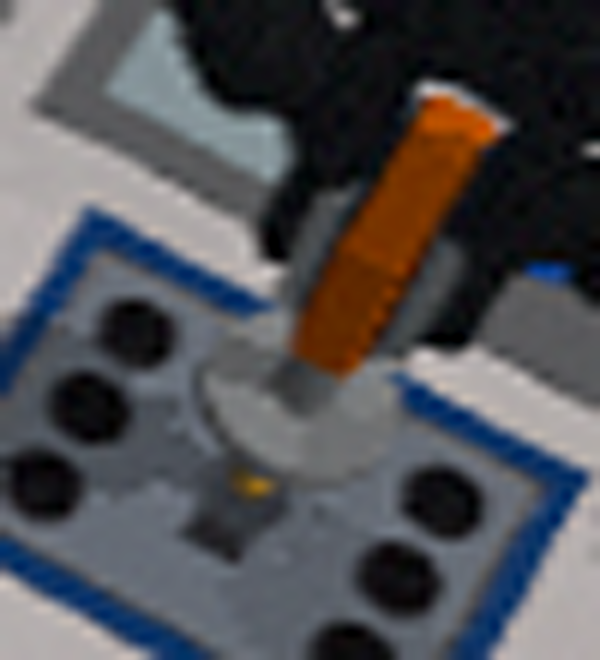

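View pics/b4.png

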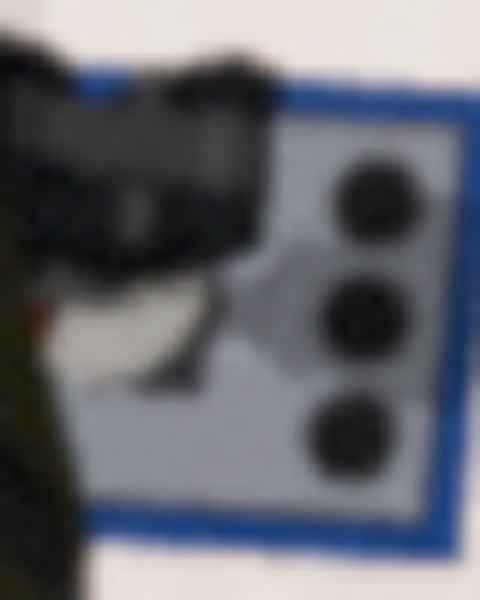

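Run:
```python
from snap import *
S=ld("scene4");T=ld("top4")
for z in(.1049,.1069):
    print(onz(S,425+253/12-.5,200+485/12-.5,z)-.0105*np.array([.9959,-.0906,0]))
gz=.1582+.0167; th=np.linspace(0,6.28,300)
for zz in(.051,.057):
    q=np.array([(proj(S,[.4983+.017*np.cos(t),.2669+.017*np.sin(t),gz-zz])+.5-[425,200])*12 for t in th]); print(q.min(0),q.max(0))
    q=np.array([(proj(T,[.4983+.017*np.cos(t),.2669+.017*np.sin(t),gz-zz])+.5-[160,190])*12 for t in th]); print("T",q.min(0),q.max(0))
```

```text
[0.49579249 0.26750954 0.1049    ]
[0.49706917 0.26743222 0.1069    ]
[199.50060401 311.83101878] [400.76673576 485.7071175 ]
T [-13.35907536 167.14150789] [208.58720882 386.94153082]
[190.78399366 329.13163897] [390.82420433 502.35521582]
T [ -0.21071808 173.43388524] [220.23996425 391.78795592]
```

Call:
{"fn": "servo_tool", "kwargs": {
  "deltas": [
    [0,-0.002,-0.02,0,0,0,0],
    [0,-0.002,-0.04,0,0,0,0],
    [0,-0.002,-0.06,0,0,0,0],
    [0,-0.002,-0.08,0,0,0,0]
  ]
}}

```text
clock: 6.8
tool_pos: [0.4983, 0.2665, 0.1419]
ee_rot: [-0.0, 0.045, 0.999, -0.0]
contact_force: [-0.2, 0.4, -1.1]
gripper_width: 0.131
```

Call:
{"fn": "servo_tool", "kwargs": {
  "deltas": [
    [0,0,-0.02,0,0,0,0],
    [0,0,-0.035,0,0,0,0],
    [0,0,-0.05,0,0,0,0],
    [0,0,-0.05,0,0,0,0]
  ]
}}

```text
clock: 7.2
tool_pos: [0.4981, 0.2665, 0.1318]
ee_rot: [-0.0, 0.045, 0.999, -0.0]
contact_force: [-0.9, -0.1, -1.4]
gripper_width: 0.126
```

Call:
{"fn": "servo_tool", "kwargs": {
  "deltas": [
    [0,0,-0.01,0,0,0,0],
    [0,0,-0.02,0,0,0,0],
    [0,0,-0.025,0,0,0,0],
    [0,0,-0.025,0,0,0,0]
  ]
}}

```text
clock: 7.6
tool_pos: [0.4982, 0.2666, 0.1272]
ee_rot: [-0.0, 0.045, 0.999, -0.0]
contact_force: [0.0, 0.9, -0.6]
gripper_width: 0.126
```

Call:
{"fn": "servo_tool", "kwargs": {
  "deltas": [
    [0,0,-0.005,0,0,0,0],
    [0,0,-0.0075,0,0,0,0],
    [0,0,-0.0075,0,0,0,0]
  ]
}}

```text
clock: 7.9
tool_pos: [0.4983, 0.2666, 0.1257]
ee_rot: [-0.0, 0.045, 0.999, -0.0]
contact_force: [0.1, 0.5, -2.1]
gripper_width: 0.13
```

Call:
{"fn": "servo_tool", "kwargs": {
  "deltas": [
    [0,0,-0.005,0,0,0,0],
    [0,0,-0.005,0,0,0,0]
  ]
}}

```text
clock: 8.1
tool_pos: [0.4984, 0.2666, 0.1254]
ee_rot: [0.0, 0.045, 0.999, 0.0]
contact_force: [-2.4, -0.8, 5.0]
gripper_width: 0.128
```

Call:
{"fn": "servo_tool", "kwargs": {
  "deltas": [
    [0,0,-0.005,0,0,0,0],
    [0,0,-0.005,0,0,0,0]
  ]
}}

```text
clock: 8.3
tool_pos: [0.4985, 0.2666, 0.1253]
ee_rot: [0.001, 0.045, 0.999, 0.0]
contact_force: [-6.1, -3.1, 13.9]
gripper_width: 0.127
```

Call:
{"fn": "servo_tool", "kwargs": {
  "deltas": [
    [0,0,-0.005,0,0,0,0],
    [0,0,-0.005,0,0,0,0]
  ]
}}

```text
clock: 8.5
tool_pos: [0.4987, 0.2666, 0.1253]
ee_rot: [0.001, 0.045, 0.999, 0.0]
contact_force: [-9.7, -5.5, 23.6]
gripper_width: 0.13
```

Call:
{"fn": "servo_tool", "kwargs": {
  "deltas": [
    [0,0,0.008,0,0,0,0],
    [0,0,0.008,0,0,-0.04,0],
    [0,0,0.008,0,0,-0.1,0],
    [0,0,0.008,0,0,-0.16,0],
    [0,0,0.008,0,0,-0.22,0],
    [0,0,0.008,0,0,-0.22,0]
  ]
}}

```text
clock: 9.1
tool_pos: [0.4987, 0.267, 0.1253]
ee_rot: [0.001, 0.218, 0.976, 0.001]
contact_force: [-1.2, 0.3, 6.7]
gripper_width: 0.128
```

Run:
```python
from snap import *
s=env.read_state(); print(s["tool_pos"],s["contact_force"],s["moment"],np.degrees(s["qpos"][0]-s["qpos"][5]))
S,=snap("5",("scene",));crop(S,410,185,490,270,8,"pics/a5.png")
```

```text
[0.49873039 0.26697351 0.12534244] [-1.19069285  0.28772736  6.72236929] [ 0.10907693  0.13037685 -0.01309692] 64.83246700993693
```

View pics/a5.png

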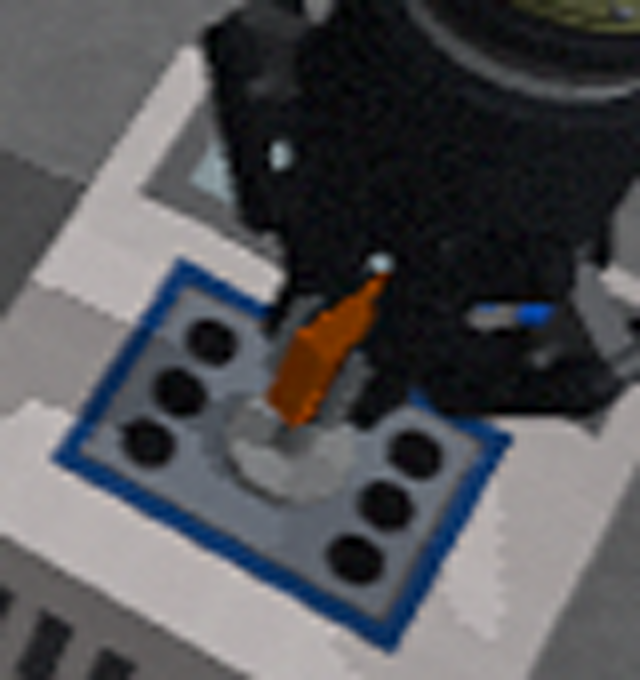

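The collar sits on the block around the mouth at about (290,450), the paddle is turning, and the moment is near zero. I'll carry on turning clockwise.

Call:
{"fn": "servo_tool", "kwargs": {
  "deltas": [
    [0,0,0,0,0,-0.06,0],
    [0,0,0,0,0,-0.12,0],
    [0,0,0,0,0,-0.18,0],
    [0,0,0,0,0,-0.24,0],
    [0,0,0,0,0,-0.3,0],
    [0,0,0,0,0,-0.36,0],
    [0,0,0,0,0,-0.42,0],
    [0,0,0,0,0,-0.42,0]
  ]
}}

```text
clock: 9.95
tool_pos: [0.4986, 0.2669, 0.1253]
ee_rot: [0.0, 0.522, 0.853, 0.001]
contact_force: [-2.0, -0.7, 7.9]
gripper_width: 0.13
```

Run:
```python
from snap import *
s=env.read_state(); print(s["tool_pos"],s["contact_force"],s["moment"],np.degrees(s["qpos"][0]-s["qpos"][5]))
```

```text
[0.49863366 0.26689662 0.12532593] [-1.99399477 -0.66851137  7.86165121] [-0.01864939  0.36636968 -0.01706307] 27.035420173420086
```

Call:
{"fn": "servo_tool", "kwargs": {
  "deltas": [
    [0,0,0,0,0,-0.06,0],
    [0,0,0,0,0,-0.12,0],
    [0,0,0,0,0,-0.18,0],
    [0,0,0,0,0,-0.24,0],
    [0,0,0,0,0,-0.29,0],
    [0,0,0,0,0,-0.33,0],
    [0,0,0,0,0,-0.33,0]
  ]
}}

```text
clock: 10.65
tool_pos: [0.4983, 0.2667, 0.1253]
ee_rot: [0.0, 0.723, 0.691, 0.0]
contact_force: [-5.9, -2.0, 10.5]
gripper_width: 0.125
```

Run:
```python
from snap import *
s=env.read_state(); print(s["tool_pos"],s["contact_force"],s["moment"],np.degrees(s["qpos"][0]-s["qpos"][5]))
```

```text
[0.49825998 0.26673656 0.12534665] [-5.88503005 -2.03071485 10.47084044] [-0.36040692  1.14198338 -0.00440728] -2.5953819473384563
```

Call:
{"fn": "servo_tool", "kwargs": {
  "deltas": [
    [0,0,0,0,0,-0.03,0],
    [0,0,0,0,0,-0.05,0],
    [0,0,0,0,0,-0.05,0]
  ]
}}

```text
clock: 10.95
tool_pos: [0.4982, 0.2667, 0.1253]
ee_rot: [-0.0, 0.749, 0.662, 0.0]
contact_force: [-5.2, -1.2, 10.3]
gripper_width: 0.129
```

Run:
```python
from snap import *
s=env.read_state(); print(s["tool_pos"],s["contact_force"],s["moment"],np.degrees(s["qpos"][0]-s["qpos"][5]))
S,=snap("6",("scene",));crop(S,410,185,490,270,8,"pics/a6.png")
```

```text
[0.49822463 0.26671877 0.12534971] [-5.20137644 -1.1805353  10.33302085] [-0.40353118  1.12123325  0.00847913] -7.031788886176057
```

View pics/a6.png

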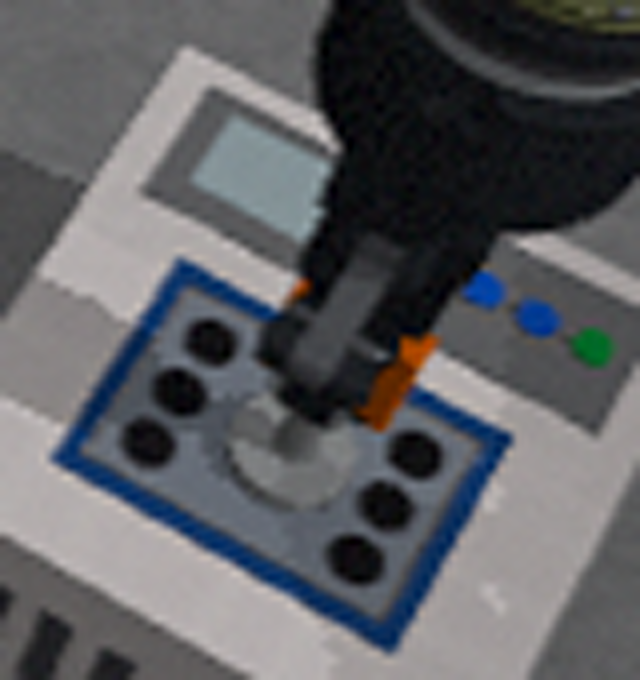

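The paddle is now along the block's long axis, about 92° turned, with no stop torque yet. I'll feel for the stop in small steps.

Call:
{"fn": "servo_tool", "kwargs": {
  "deltas": [
    [0,0,0,0,0,-0.02,0],
    [0,0,0,0,0,-0.035,0],
    [0,0,0,0,0,-0.035,0]
  ]
}}

```text
clock: 11.3
tool_pos: [0.4982, 0.2668, 0.1253]
ee_rot: [-0.0, 0.767, 0.642, 0.0]
contact_force: [-5.5, -2.0, 11.0]
gripper_width: 0.129
```

Run:
```python
from snap import *
s=env.read_state(); print(s["tool_pos"],s["contact_force"],s["moment"],np.degrees(s["qpos"][0]-s["qpos"][5]))
```

```text
[0.49819873 0.26675595 0.12534277] [-5.50320103 -2.03568872 11.0170033 ] [-0.34953967  1.17637979  0.04155734] -10.160320706121713
```

Call:
{"fn": "servo_tool", "kwargs": {
  "deltas": [
    [0,0,0,0,0,-0.02,0],
    [0,0,0,0,0,-0.035,0],
    [0,0,0,0,0,-0.035,0]
  ]
}}

```text
clock: 11.6
tool_pos: [0.4981, 0.2667, 0.1254]
ee_rot: [-0.0, 0.784, 0.62, 0.0]
contact_force: [-6.2, -1.5, 11.5]
gripper_width: 0.12
```

Run:
```python
from snap import *
s=env.read_state(); print(s["tool_pos"],s["contact_force"],s["moment"],np.degrees(s["qpos"][0]-s["qpos"][5]))
S,=snap("7",("scene",));crop(S,410,185,490,270,8,"pics/a7.png")
```

```text
[0.49808811 0.26674812 0.12535034] [-6.22188407 -1.45696985 11.51179982] [-0.28321632  1.38102216  0.08749002] -13.307207793973
```

View pics/a7.png

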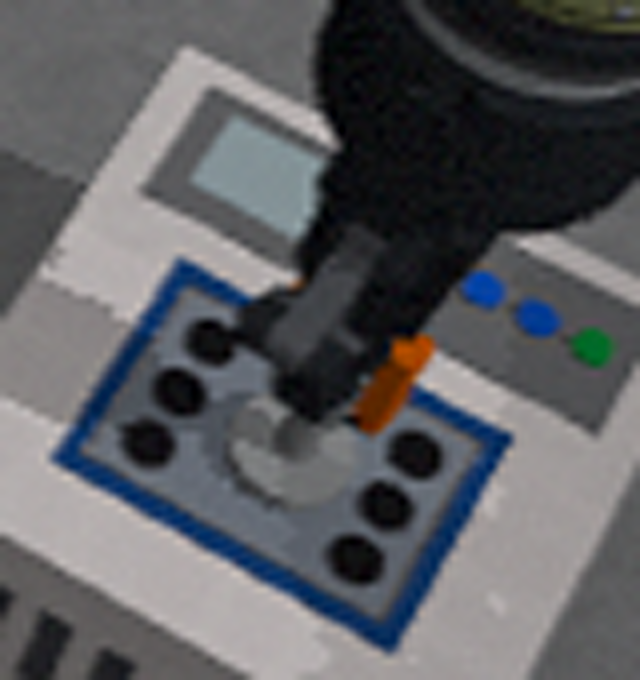

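Call:
{"fn": "servo_tool", "kwargs": {
  "deltas": [
    [0,0,0.005,0,0,0.03,0],
    [0,0,0.01,0,0,0.05,0],
    [0,0,0.015,0,0,0.05,0],
    [0,0,0.025,0,0,0.05,0],
    [0,0,0.035,0,0,0.05,0],
    [0,0,0.045,0,0,0.05,0]
  ],
  "force": 100
}}

```text
clock: 12.25
tool_pos: [0.4982, 0.2665, 0.1333]
ee_rot: [-0.0, 0.759, 0.651, -0.0]
contact_force: [0.1, 0.1, -6.4]
gripper_width: 0.125
```

Run:
```python
from snap import *
s=env.read_state(); print(s["tool_pos"],s["contact_force"],s["moment"],np.degrees(s["qpos"][0]-s["qpos"][5]))
S,=snap("8",("scene",));crop(S,410,185,490,270,8,"pics/a8.png")
```

```text
[0.4981697  0.26649551 0.13329976] [ 0.0553837   0.07753929 -6.37479668] [-0.02318539  0.00701869 -0.05810895] -8.810015824337004
```

View pics/a8.png

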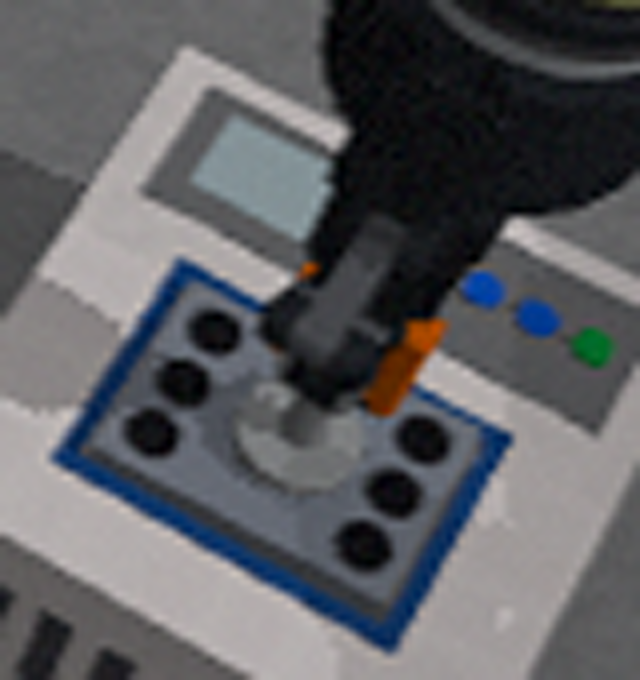

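The block rises with the lifter: its top now stands above the rim and the load is about 6.4 N. I'll continue up.

Call:
{"fn": "servo_tool", "kwargs": {
  "deltas": [
    [0,0,0.04,0,0,0,0],
    [0,0,0.1,0,0,0,0],
    [0,0,0.17,0,0,0,0],
    [0,0,0.24,0,0,0,0],
    [0,0,0.3,0,0,0,0],
    [0,0,0.35,0,0,0,0],
    [0,0,0.37,0,0,0,0],
    [0,0,0.37,0,0,0,0]
  ]
}}

```text
clock: 13.1
tool_pos: [0.4984, 0.2666, 0.2079]
ee_rot: [0.0, 0.759, 0.651, 0.0]
contact_force: [0.4, -0.6, -6.9]
gripper_width: 0.125
```

Run:
```python
from snap import *
s=env.read_state(); print(s["tool_pos"],s["contact_force"],s["moment"],np.degrees(s["qpos"][0]-s["qpos"][5]))
S,=snap("9",("scene",));crop(S,390,135,500,270,5,"pics/a9.png")
T=ld("top0");S=ld("scene0")
# tray outer rim corners
crop(T,400,150,495,240,6,"pics/tt.png");crop(S,190,140,275,205,6,"pics/ts.png")
```

```text
[0.49839766 0.26662494 0.20789979] [ 0.38911892 -0.64386705 -6.89666074] [ 0.00565748 -0.0438857   0.02334756] -8.780924564110318
```

View pics/a9.png

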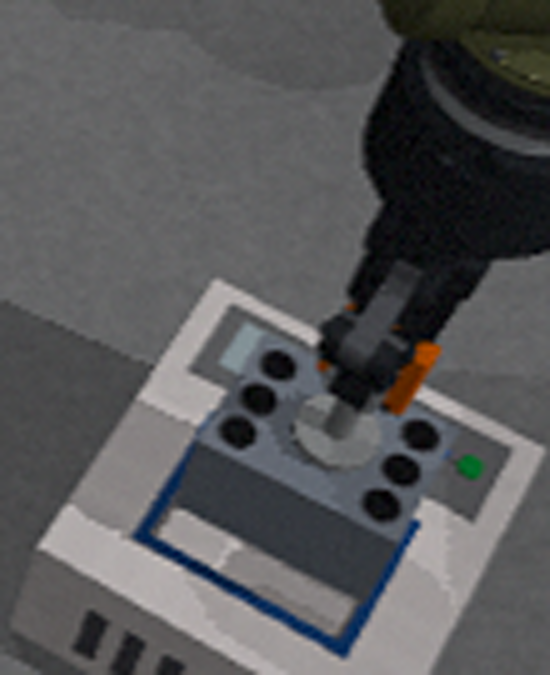

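View pics/tt.png

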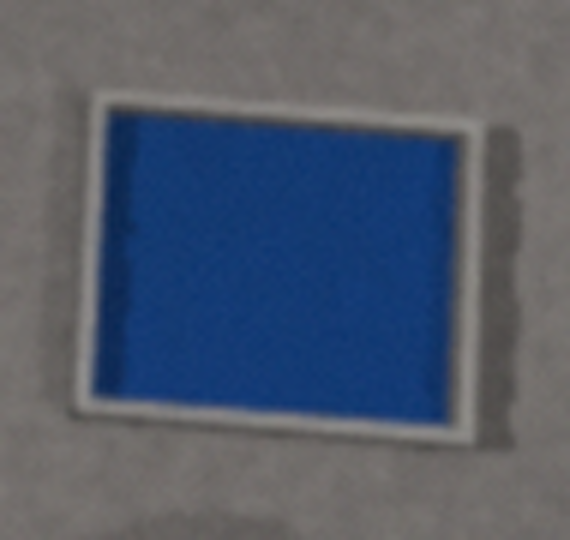

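View pics/ts.png

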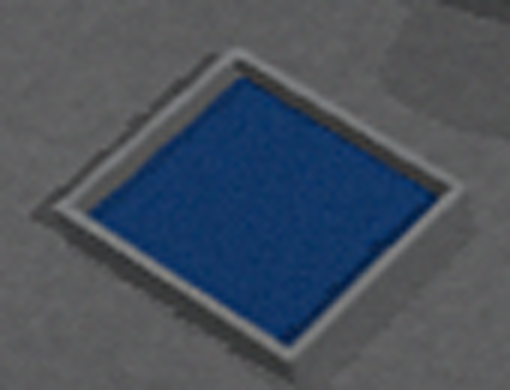

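The block hangs level and clear of the bath. The far tray's rim corners are clear in both views, so I'll compute its centre and the block's yaw.

Run:
```python
from snap import *
S,T=ld("scene0"),ld("top0")
for f,o,cs in((T,(400,150),((95,92),(487,120),(475,443),(77,412))),(S,(190,140),((232,48),(465,187),(290,360),(55,205)))):
    P=np.array([onz(f,o[0]+x/6-.5,o[1]+y/6-.5,.018)[:2] for x,y in cs]); print(P.round(4).tolist(),P.mean(0))
    e=[P[(i+1)%4]-P[i] for i in range(4)]; print([(round(np.linalg.norm(v),4),round(np.degrees(np.arctan2(v[1],v[0])),1)) for v in e])
S9=ld("scene9")
w=[(278,365),(259,400),(239,433),(420,435),(401,470),(382,506)]
P=np.array([onz(S9,390+x/5-.5,135+y/5-.5,.2079+.0167-.058)[:2] for x,y in w]);print(P.round(4).tolist(),P.mean(0))
for i,j in((0,2),(3,5),(0,3),(2,5)): v=P[j]-P[i];print(np.degrees(np.arctan2(v[1],v[0])))
```

```text
[[0.6016, -0.215], [0.5879, -0.3505], [0.4752, -0.3373], [0.4895, -0.2023]] [ 0.53857739 -0.27626522]
[(np.float64(0.1362), np.float64(-95.8)), (np.float64(0.1135), np.float64(173.3)), (np.float64(0.1358), np.float64(84.0)), (np.float64(0.1128), np.float64(-6.5))]
[[0.4758, -0.3382], [0.4891, -0.2033], [0.6, -0.2155], [0.5852, -0.3505]] [ 0.5375047  -0.27688708]
[(np.float64(0.1356), np.float64(84.4)), (np.float64(0.1116), np.float64(-6.3)), (np.float64(0.1358), np.float64(-96.2)), (np.float64(0.1102), np.float64(173.6))]
[[0.4759, 0.2375], [0.4955, 0.2368], [0.5139, 0.2353], [0.4791, 0.2976], [0.4982, 0.2962], [0.5173, 0.295]] [0.49666366 0.26638896]
-3.283288455865398
-3.9351059561398927
86.93519896469434
86.71678095322032
```

Call:
{"fn": "servo_tool", "kwargs": {
  "deltas": [
    [0.002,-0.03,0,0,0,0,0],
    [0.008,-0.11,0,0,0,0,0],
    [0.017,-0.23,0,0,0,-0.009,0],
    [0.027,-0.37,0,0,0,-0.009,0],
    [0.037,-0.51,0,0,0,-0.009,0],
    [0.047,-0.65,0,0,0,-0.009,0],
    [0.058,-0.79,0,0,0,-0.009,0],
    [0.068,-0.93,0,0,0,-0.009,0]
  ]
}}

```text
clock: 13.95
tool_pos: [0.5115, 0.0783, 0.2071]
ee_rot: [-0.0, 0.764, 0.645, -0.0]
contact_force: [1.1, -0.4, -6.4]
gripper_width: 0.125
```

Call:
{"fn": "servo_tool", "kwargs": {
  "deltas": [
    [0.01,-0.14,0,0,0,0,0],
    [0.02,-0.28,0,0,0,0,0],
    [0.03,-0.42,0,0,0,-0.009,0],
    [0.04,-0.56,0,0,0,-0.009,0],
    [0.05,-0.7,0,0,0,-0.009,0],
    [0.06,-0.83,0,0,0,-0.009,0],
    [0.068,-0.93,0,0,0,-0.009,0],
    [0.073,-1.0,0,0,0,-0.009,0]
  ]
}}

```text
clock: 14.75
tool_pos: [0.5258, -0.1216, 0.2071]
ee_rot: [-0.0, 0.769, 0.64, -0.0]
contact_force: [-0.1, 0.5, -6.5]
gripper_width: 0.128
```

Call:
{"fn": "servo_tool", "kwargs": {
  "deltas": [
    [0.01,-0.12,0,0,0,0,0],
    [0.02,-0.25,0,0,0,0,0],
    [0.03,-0.38,0,0,0,-0.009,0],
    [0.04,-0.5,0,0,0,-0.009,0],
    [0.047,-0.6,0,0,0,-0.009,0],
    [0.053,-0.68,0,0,0,-0.009,0],
    [0.058,-0.74,0,0,0,-0.009,0],
    [0.058,-0.765,0,0,0,-0.009,0]
  ]
}}

```text
clock: 15.55
tool_pos: [0.5381, -0.2733, 0.2072]
ee_rot: [-0.0, 0.773, 0.634, -0.0]
contact_force: [0.1, 1.9, -6.0]
gripper_width: 0.124
```

Run:
```python
from snap import *
s=env.read_state(); print(s["tool_pos"],s["contact_force"],s["moment"],np.degrees(s["qpos"][0]-s["qpos"][5]))
S,T=snap("10");crop(S,180,60,330,210,5,"pics/a10.png");crop(T,390,130,510,250,5,"pics/b10.png")
```

```text
[ 0.53805371 -0.27331075  0.20719399] [ 0.08405181  1.85056476 -6.00796907] [ 0.01868392 -0.00831711 -0.01130969] -11.239068823031475
```

View pics/a10.png

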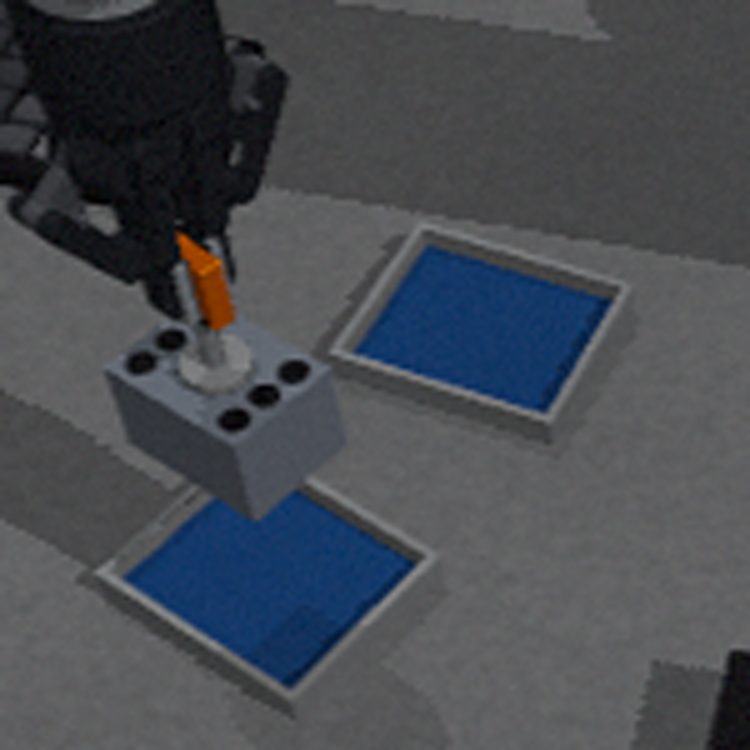

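The block hangs level over the far tray and its shadow falls inside. Now I'll lower it.

Call:
{"fn": "servo_tool", "kwargs": {
  "deltas": [
    [0,-0.012,-0.06,0,0,0,0],
    [0,-0.012,-0.16,0,0,0,0],
    [0,-0.012,-0.27,0,0,0,0],
    [0,-0.012,-0.37,0,0,0,0],
    [0,-0.012,-0.44,0,0,0,0],
    [0,-0.012,-0.48,0,0,0,0],
    [0,-0.012,-0.51,0,0,0,0],
    [0,-0.012,-0.51,0,0,0,0]
  ]
}}

```text
clock: 16.45
tool_pos: [0.5381, -0.2747, 0.105]
ee_rot: [-0.0, 0.773, 0.635, -0.0]
contact_force: [0.1, 0.7, -5.8]
gripper_width: 0.124
```

Call:
{"fn": "servo_tool", "kwargs": {
  "deltas": [
    [0,0,-0.01,0,0,0,0],
    [0,0,-0.02,0,0,0,0],
    [0,0,-0.025,0,0,0,0],
    [0,0,-0.025,0,0,0,0]
  ]
}}

```text
clock: 16.85
tool_pos: [0.5381, -0.2749, 0.1004]
ee_rot: [0.0, 0.773, 0.635, 0.0]
contact_force: [0.7, -0.3, -6.6]
gripper_width: 0.127
```

Call:
{"fn": "servo_tool", "kwargs": {
  "deltas": [
    [0,0,-0.005,0,0,0,0],
    [0,0,-0.01,0,0,0,0],
    [0,0,-0.015,0,0,0,0],
    [0,0,-0.015,0,0,0,0]
  ]
}}

```text
clock: 17.25
tool_pos: [0.5381, -0.2748, 0.0974]
ee_rot: [-0.0, 0.773, 0.635, 0.0]
contact_force: [0.7, 0.3, -5.8]
gripper_width: 0.13
```

Call:
{"fn": "servo_tool", "kwargs": {
  "deltas": [
    [0,0,-0.003,0,0,0,0],
    [0,0,-0.005,0,0,0,0],
    [0,0,-0.005,0,0,0,0]
  ]
}}

```text
clock: 17.55
tool_pos: [0.5381, -0.2749, 0.0965]
ee_rot: [0.0, 0.773, 0.635, -0.0]
contact_force: [-0.4, 0.2, -3.3]
gripper_width: 0.127
```

Call:
{"fn": "servo_tool", "kwargs": {
  "deltas": [
    [0,0,-0.003,0,0,0,0],
    [0,0,-0.005,0,0,0,0],
    [0,0,-0.005,0,0,0,0]
  ]
}}

```text
clock: 17.85
tool_pos: [0.5382, -0.275, 0.0956]
ee_rot: [0.0, 0.773, 0.635, 0.0]
contact_force: [-0.3, 0.5, -1.4]
gripper_width: 0.131
```

Call:
{"fn": "servo_tool", "kwargs": {
  "deltas": [
    [0,0,-0.003,0,0,0,0],
    [0,0,-0.003,0,0,0,0]
  ],
  "force": 40
}}

```text
clock: 18.05
tool_pos: [0.5383, -0.275, 0.0954]
ee_rot: [0.0, 0.773, 0.635, 0.0]
contact_force: [-2.2, 0.4, 5.1]
gripper_width: 0.125
```

Call:
{"fn": "servo_tool", "kwargs": {
  "deltas": [
    [0,0,0,0,0,0,16],
    [0,0,0,0,0,0,20],
    [0,0,0,0,0,0,30],
    [0,0,0,0,0,0,45],
    [0,0,0,0,0,0,45],
    [0,0,0,0,0,0,45]
  ]
}}

```text
clock: 18.65
tool_pos: [0.5381, -0.2748, 0.0948]
ee_rot: [-0.0, 0.773, 0.635, 0.0]
contact_force: [-0.3, 0.8, 0.1]
gripper_width: 0.451
```

Run:
```python
from snap import *
s=env.read_state(); print(s["tool_pos"],s["contact_force"],s["gripper_width"])
S,=snap("11",("scene",));crop(S,180,80,300,210,5,"pics/a11.png")
```

```text
[ 0.5380888  -0.27481493  0.09476017] [-0.29107447  0.78699549  0.1122759 ] 0.4513146990040312
```

View pics/a11.png

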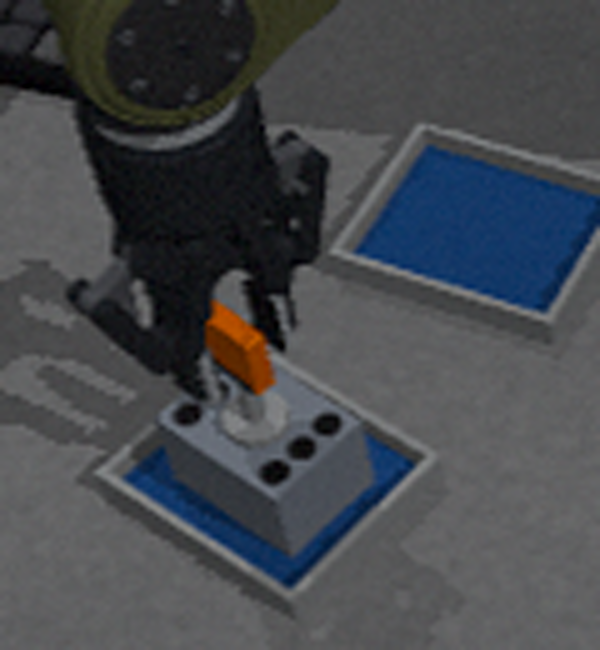

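The block sits inside the tray with the lifter standing upright, and the jaws are open and clear of it. I'll retreat straight up.

Call:
{"fn": "servo_tool", "kwargs": {
  "deltas": [
    [0,0,0.05,0,0,0,50],
    [0,0,0.15,0,0,0,50],
    [0,0,0.3,0,0,0,50],
    [0,0,0.5,0,0,0,50],
    [0,0,0.7,0,0,0,50],
    [0,0,0.8,0,0,0,50],
    [0,0,0.8,0,0,0,50]
  ]
}}

```text
clock: 19.4
tool_pos: [0.5388, -0.2752, 0.2591]
ee_rot: [0.003, 0.773, 0.635, 0.001]
contact_force: [0.3, 0.2, -1.0]
gripper_width: 0.497
```

Call:
{"fn": "servo_tool", "kwargs": {
  "deltas": [
    [-0.1,0.25,0,0,0,0,50],
    [-0.3,0.45,0,0,0,0,50],
    [-0.5,0.65,0,0,0,0,50],
    [-0.65,0.85,0,0,0,0,50],
    [-0.75,0.95,0,0,0,0,50],
    [-0.75,0.95,0,0,0,0,50],
    [-0.75,0.95,0,0,0,0,50]
  ]
}}

```text
clock: 20.1
tool_pos: [0.3879, -0.0845, 0.255]
ee_rot: [0.0, 0.772, 0.635, 0.0]
contact_force: [-0.8, 0.1, 0.7]
gripper_width: 0.502
```

Run:
```python
from snap import *
s=env.read_state(); print(s["tool_pos"],s["contact_force"],s["clock"])
S,T=snap("12");crop(S,190,100,280,210,6,"pics/a12.png");crop(T,395,140,500,250,6,"pics/b12.png")
for n,f in(("T",T),("S",S)): cv2.imwrite(f"pics/full{n}.png",cv2.cvtColor(f["image"],cv2.COLOR_RGB2BGR))
```

```text
[ 0.38790894 -0.08451263  0.25497973] [-0.80043744  0.07258921  0.72213804] 20.1
```

View pics/a12.png

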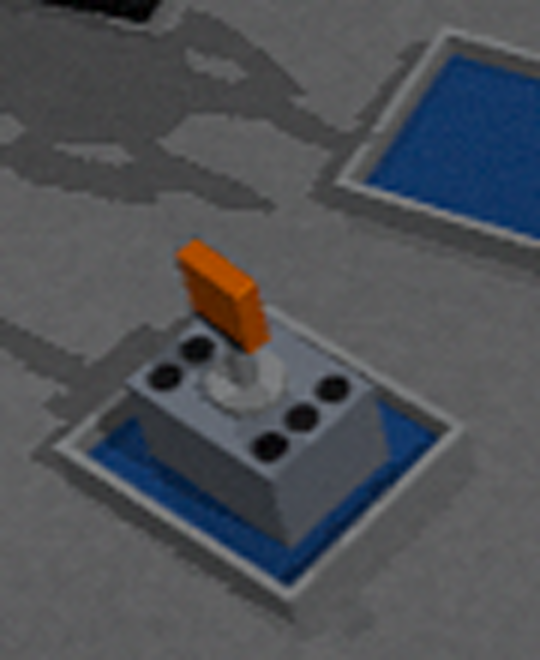

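View pics/fullT.png

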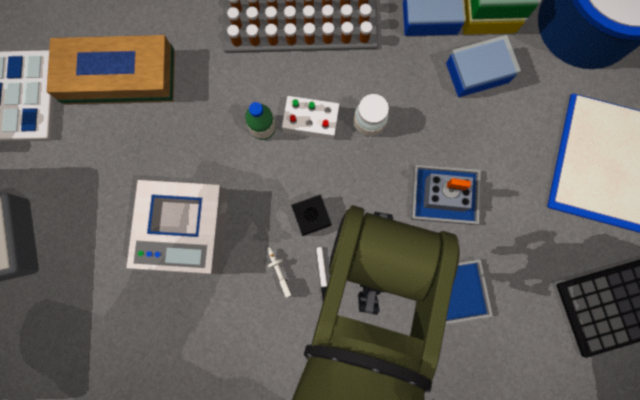

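View pics/b12.png

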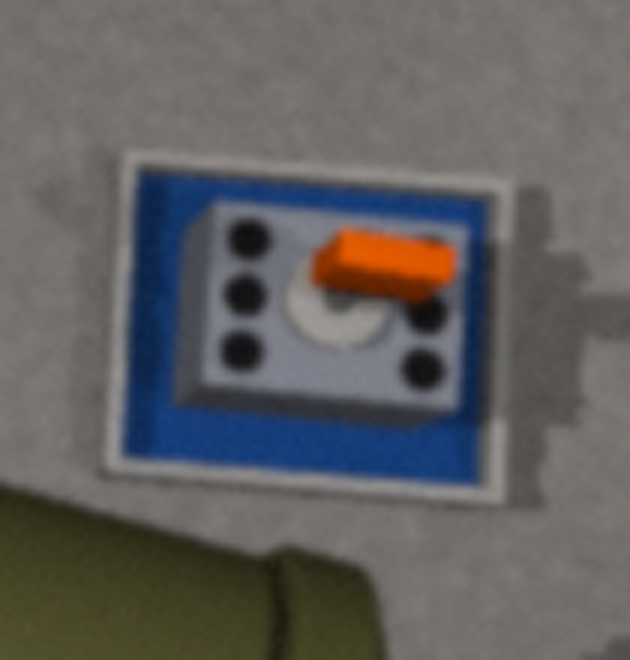

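Run:
```python
from snap import *
import pickle
fs=[ld(f"scene{i}") for i in (0,1,2,3,9,12)]
ims=[cv2.resize(f["image"][140:240,310:410],(260,260),interpolation=cv2.INTER_CUBIC) for f in fs]
cv2.imwrite("pics/w.png",cv2.cvtColor(np.vstack([np.hstack(ims[:3]),np.hstack(ims[3:])]),cv2.COLOR_RGB2BGR))
```

```text
(no output)
```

View pics/w.png

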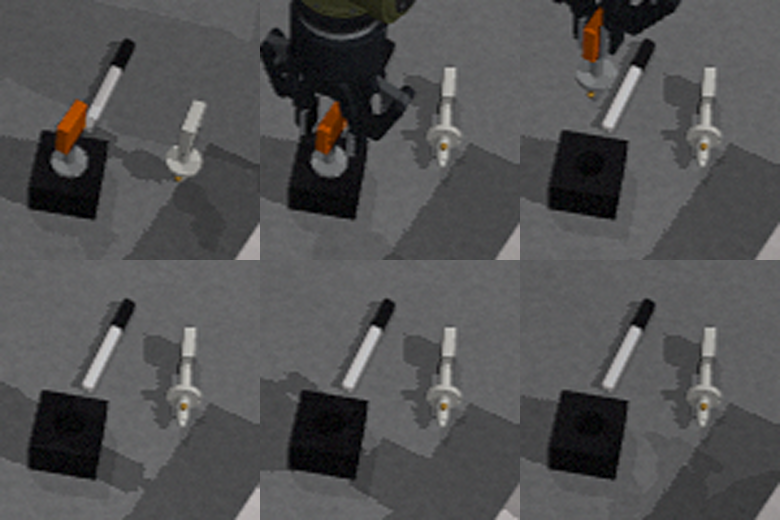

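View pics/fullS.png

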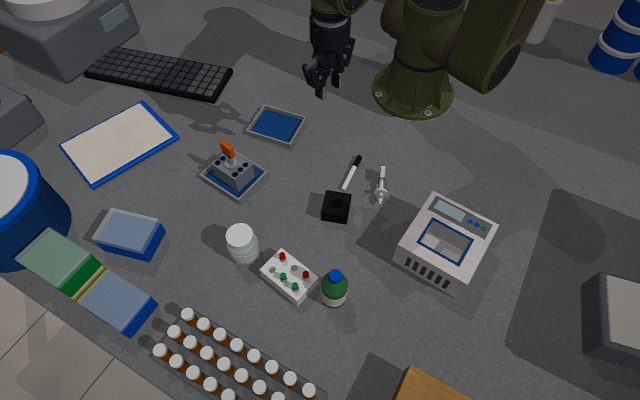

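Run:
```python
from snap import *
S,T=ld("scene12"),ld("top12")
tw=[(248,240),(244,296),(241,352),(427,314),(422,371)]; sw=[(198,349),(165,377),None,(302,417),(270,447)]
# match by world position at z=.055
a=np.array([onz(T,395+x/6-.5,140+y/6-.5,.055)[:2] for x,y in tw]); print("T",a.round(4).tolist())
b=np.array([onz(S,190+x/6-.5,100+y/6-.5,.055)[:2] for x,y in [(198,349),(165,377),(333,388),(302,417),(270,447)]]); print("S",b.round(4).tolist())
v=a[0]-a[2];print("block yaw T",np.degrees(np.arctan2(v[1],v[0])))
# paddle top face long edges in T: (345,230)-(458,247) at z=.055+.057+.018
p,q=[onz(T,395+x/6-.5,140+y/6-.5,.13) for x,y in((345,230),(458,243))];w=p-q;print("paddle dir",np.degrees(np.arctan2(w[1],w[0])))
env.sign_off()
```

```text
T [[0.5614, -0.2464], [0.5425, -0.2438], [0.5236, -0.2416], [0.5348, -0.3041], [0.5157, -0.301]]
S [[0.5327, -0.3049], [0.5518, -0.3076], [0.5214, -0.2432], [0.5404, -0.2454], [0.5597, -0.2476]]
block yaw T -7.216231620244717
paddle dir 81.69787586287867
the job is handed in; nothing more can be done
```

The block is in the far cooling tray with the lifter still screwed in, and I handed the job in at about 20 s.

**What I did**
- **Seating:** I took the orange lifter from the stand and lowered it into the mouth until the collar touched. Contact came at 0.1254 m tool height, where 0.1253 m was expected.
- **Screwing in:** I turned it clockwise about 93° before torque began to build, and pushed a few degrees further against it. The torque stayed small, about 0.09 N m, so I took its steady rise as the stop.
- **Move and release:** I pulled the block straight up, with a hanging load of about 6.5 N. I lowered it in 1 mm steps into the tray farther from the base, opened the jaws and backed away.

**Last checks**
- **Block:** The tube wells, measured assuming the block sits flat on the tray floor, agree between the two cameras to about 2 mm. The block looks level in the tray, with blue mat visible around it.
- **Lifter:** It is upright, with its paddle about 89° from the block's x axis, so the pin lies along the block's y.
- **Other things:** The other things on the bench look unmoved, apart from the white lifter below. The arm is clear of everything.

**One disagreement:** The white look-alike lifter stood upright in the first picture but was lying on its side by the picture at 2.9 s. It appears to have toppled on its own, having no stand. The arm was 0.23 m up and not near it until the grasp, and the force readings stayed near zero. I left it there.

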